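# Square a batch of steel blanks into the corner of a magnetic chuck

## Robot

A 7-joint arm with a two-finger parallel gripper is mounted at the origin on the work surface. World frame = base frame: x ahead of the robot, y to its left, z up, the work surface at z = 0. Lengths are in m, angles in rad, forces in N, time in s.
With the tool pointing down it reaches from about 0.425 to 0.875 m from the base axis. Payload 9.9 kg.
Tool frame: the origin (TCP) lies midway between the tips of the shut fingers; the grasp point (between the pads) lies 19 mm behind it (bot.pinch_z is the z of the grasp point in the tool frame, in m); z points along the fingers, y is the direction in which the jaws open and shut (so a half turn about z gives the same grasp; the last joint's range is limited). The gripper opens to 85 mm and grips with 20 to 120 N. Pads are 22 mm wide; open, the fingers measure 114 mm over their backs; the gripper's body (76 mm by 85 mm) begins 54 mm behind the grasp point. The pads swing forward as they close: fully open they stand 13 mm farther back than shut.
Start: joints at [-1.303, 0.576, 0.025, 1.437, -0.015, 1.129, -0.057], TCP at [0.233, 0.634, 0.231] pointing down, gripper open.
Joint ranges: [-2.76, 2.76], [-0.34, 2.15], [-1.52, 1.57], [0.19, 2.46], [-1.09, 4.23], [0.17, 1.99], [-2.82, 2.82]. Speed limits (rad/s): [2.22, 2.22, 3.01, 3.01, 3.14, 3.14, 3.14].

## Interface

Orientations are given as a 3x3 rotation matrix whose columns are the frame's x, y, z axes.
In Python, from plant import read_state, imaging, order, bot gives the robot as it stands. The module is installed in compiled form; this text tells all that it offers.
- The arm moves only by the shell command python3 -m creep 'ROWS' [FORCE]. ROWS is JSON, a list of rows, each an object with "claw": the closure, from -1 (fully open) to 1 (shut); "linear": the shift along the tool's x, y, z in mm, a list of three; "rot": the turn, a rotation vector about the tool's x, y, z in rad, a list of three. A call has 1 to 10 rows; each row is the pose to reach, as a shift and turn from the pose measured when the call began, along the tool's axes at that moment; what a row does not reach only later rows make up. A row lasts 1/8 s, in which the tool goes at most 62.5 mm and 10.7 degrees, less where a joint would pass 70% of its speed; a pose out of reach is approached as far as the arm can. A call with a gripper value outside its range is refused whole. The fingers move at their own pace and stop on an object; FORCE is the grip in N (left out, the last holds). Time passes only in rows, so rows that repeat a pose let the fingers close. It gives the time, the measured TCP pose, the force and the opening at its end, in the units of the state.
- read_state(): the state, without advancing time (a new reading comes with each control period).
- imaging.grab_frame(name): name is "scene" or "top" or "wrist"; returns (picture, depth): 400x640x3 uint8, red, green, blue; 400x640 float32, m along the optical axis (not along the pixel's ray), 0 where there is no reading.
- imaging.camera_params(name): a dict with "fx", "fy", "cx", "cy" (pixels), "k1" (the pictures are not rectified: a ray, as slopes to the right and down, at radius r is drawn at 1 + k1 r^2 times it, then the intrinsics apply), "R" (3x3) and "t" (3): a world point X has camera coordinates R X + t; the wrist camera has in their place "T_tool_cam" (4x4, takes a point from camera to tool coordinates, whose origin is the TCP and whose axes are the flange's). Camera axes: x right, y down, z forward; pixel columns grow to the right and rows downward; lengths in m; the calibration is good to about 2 mm. A picture is of the moment at which its call begins: read the wrist's pose just before it. camera_params takes no time and is no camera call.
- order.hand_in(): hands the job in, once; it reports no verdict.
The state is a dict: "clock": time; "q": joint angles; "qd": joint speeds; "effort": joint torques, N m; "eef_pos": TCP position; "tcp_rot": TCP orientation; "wrist_force": force on the tool from outside, world axes, zero at the start; "moment": the same for the moment, N m; "finger_gap": opening from 0.0 (shut) to 1.0 (fully open).
Only numpy, scipy, OpenCV 4.12 (cv2) and the standard library are available. Lean on these libraries where they do the work, as an engineer would, in place of code of your own. Each camera call takes 0.05 s, during which the arm holds its last target. There are 200 camera calls.

## Task

Set up the batch of four saw-cut steel blanks on the magnetic chuck for grinding: take the steel straightedge from the bench and, pushing with it rather than with the fingers, bring all four blanks together as one group flat against the back rail and press them home, then push the row along the rail up against the end stop until it is closed up tight and press it home too. Feel for a firm press of about 10 N at the rail and at the stop, and never force the blanks, the rail or the stop with as much as 20 N. Then lay the straightedge down on the bench off the chuck, with the blanks left seated and nothing else disturbed.

Things in the scene. Friction and masses are not known exactly. Their poses are not given: they have to be found in the camera images.
- straightedge_c (a point): The straightedge: a plain ground steel bar 200 x 10 x 40 mm, 0.6 kg, with a few drilled round spots near its ends, standing on its 10 mm wide edge on the bench to the right of the chuck. The point is the centre of the bar (20 mm above its underside); its x axis runs along the 200 mm length, y across the 10 mm thickness, z up.
- corner (a point): The inner corner of the chuck, where the working faces of back rail and end stop meet at the height of the top plate (48 mm above the bench). Its x axis points through the rail (away from the robot, square to the rail), y through the stop (to the left, along the rail), z up. The free plate runs 140 mm from here towards the robot (-x) and 340 mm to the right (-y).
- blank1_c (a point): Saw-cut steel blank 1 of four alike, counted from the stop: a dark rectangular block about 24 x 32 mm and 14 mm high, 85 g. The saw cuts of its 24 and 32 mm sides are good only to 2 mm over or under (the same for all four). It lies loose and somewhat turned on the chuck plate in front of the rail. The point is its centre (7 mm above its underside); x runs across the 24 mm width, y along the 32 mm length, z up. It goes with a 32 mm side against the rail.
- blank2_c (a point): Saw-cut steel blank 2 of four alike, counted from the stop: a dark rectangular block about 24 x 32 mm and 14 mm high, 85 g. The saw cuts of its 24 and 32 mm sides are good only to 2 mm over or under (the same for all four). It lies loose and somewhat turned on the chuck plate in front of the rail. The point is its centre (7 mm above its underside); x runs across the 24 mm width, y along the 32 mm length, z up. It goes with a 32 mm side against the rail.
- blank3_c (a point): Saw-cut steel blank 3 of four alike, counted from the stop: a dark rectangular block about 24 x 32 mm and 14 mm high, 85 g. The saw cuts of its 24 and 32 mm sides are good only to 2 mm over or under (the same for all four). It lies loose and somewhat turned on the chuck plate in front of the rail. The point is its centre (7 mm above its underside); x runs across the 24 mm width, y along the 32 mm length, z up. It goes with a 32 mm side against the rail.
- blank4_c (a point): Saw-cut steel blank 4 of four alike, counted from the stop: a dark rectangular block about 24 x 32 mm and 14 mm high, 85 g. The saw cuts of its 24 and 32 mm sides are good only to 2 mm over or under (the same for all four). It lies loose and somewhat turned on the chuck plate in front of the rail. The point is its centre (7 mm above its underside); x runs across the 24 mm width, y along the 32 mm length, z up. It goes with a 32 mm side against the rail.
- rail: The back rail: a straight, rigid steel strip along the chuck's whole far edge, 10 mm thick, standing 8 mm above the plate; its backing sticks out 12 mm behind the chuck. Its frame is that of chuck.
- stop: The end stop: a straight, rigid steel strip along the chuck's whole left end, 10 mm thick, standing 8 mm above the plate. Its frame is that of chuck.
- chuck: The magnetic chuck (magnet off): a grey slab fixed to the bench, 150 (x) by 350 (y) by 48 mm high, with a smooth steel top plate with brass lines. Flanges 14 mm high with bolts stick out 24 mm at both ends, an on/off lever 62 mm at the left end. Origin on the bench under its middle, x away from the robot, y to the left, z up.
- blank1: The same as blank1_c, with the origin at the middle of its underside.
- blank2: The same as blank2_c, with the origin at the middle of its underside.
- blank3: The same as blank3_c, with the origin at the middle of its underside.
- blank4: The same as blank4_c, with the origin at the middle of its underside.
- straightedge: The same as straightedge_c, with the origin at the middle of its underside.
- vblock: Bystander: a steel V-block 44 x 36 x 32 mm high, standing loose on the right end of the chuck plate by the rail, clear of the blanks. Leave it alone.
- mandrel_a: Bystander: turned steel mandrel, stepped, 40 mm across, 85 mm high, on the bench. Leave it alone.
- mandrel_b: Bystander: turned steel mandrel, stubby, 48 mm across, 55 mm high, on the bench. Leave it alone.
- oil_tin: Bystander: round tin 52 mm across, 110 mm high, on the bench to the right behind. Leave it alone.
- brush: Bystander: bench brush 200 mm long, lying on the bench in front of the chuck. Leave it alone.
- spanner: Bystander: spanner 180 mm long, lying on the bench. Leave it alone.
- pot: Bystander: small steel pot 72 mm across, 50 mm high, on the bench. Leave it alone.
There are look-alikes about, which are no part of the job. Leave any green or red look-alike of the straightedge alone. What is shaped like the blank4 but brown or yellow is not meant.

How it is judged:
On the way, in this order (a step that is already met when the one before it is completed fails the run):
1. All four blanks lie against the rail, squared to it, while the straightedge presses them on the rail with more than 3 N in all (x of blank1_c in the frame of corner between -0.01475 and -0.0095 m and angle between the x axis of each of blank1_c, blank2_c, blank3_c, blank4_c and the x axis of corner, either way round below 0.07 rad and angle between each of blank1_c, blank2_c, blank3_c, blank4_c's own z axis and vertical below 0.06 rad and x of blank2_c in the frame of corner between -0.01475 and -0.0095 m and x of blank3_c in the frame of corner between -0.01475 and -0.0095 m and x of blank4_c in the frame of corner between -0.01475 and -0.0095 m and contact force between rail and anything else above 3 N), for 0.3 s.
2. The row is closed up along the rail against the stop while it is pressed on the stop with more than 3 N (x of blank1_c in the frame of corner between -0.01475 and -0.0095 m and angle between the x axis of each of blank1_c, blank2_c, blank3_c, blank4_c and the x axis of corner, either way round below 0.07 rad and angle between each of blank1_c, blank2_c, blank3_c, blank4_c's own z axis and vertical below 0.06 rad and y of blank1_c in the frame of corner between -0.10975 and -0.012 m and x of blank2_c in the frame of corner between -0.01475 and -0.0095 m and y of blank2_c in the frame of corner between -0.10975 and -0.012 m and x of blank3_c in the frame of corner between -0.01475 and -0.0095 m and y of blank3_c in the frame of corner between -0.10975 and -0.012 m and x of blank4_c in the frame of corner between -0.01475 and -0.0095 m and y of blank4_c in the frame of corner between -0.10975 and -0.012 m and contact force between stop and anything else above 3 N), for 0.3 s.
At the end, for the whole second after the job is handed in: All four blanks lie flat on the chuck, squared to the rail within 4 degrees and within 2 mm of touching it with a long side, in one closed row against the stop (all gaps together at most 3 mm); the straightedge lies at rest on the bench off the chuck (centre below 30 mm) (x of blank1_c in the frame of corner between -0.01475 and -0.0095 m and angle between the x axis of each of blank1_c, blank2_c, blank3_c, blank4_c and the x axis of corner, either way round below 0.07 rad and angle between each of blank1_c, blank2_c, blank3_c, blank4_c's own z axis and vertical below 0.06 rad and y of blank1_c in the frame of corner between -0.10975 and -0.012 m and x of blank2_c in the frame of corner between -0.01475 and -0.0095 m and y of blank2_c in the frame of corner between -0.10975 and -0.012 m and x of blank3_c in the frame of corner between -0.01475 and -0.0095 m and y of blank3_c in the frame of corner between -0.10975 and -0.012 m and x of blank4_c in the frame of corner between -0.01475 and -0.0095 m and y of blank4_c in the frame of corner between -0.10975 and -0.012 m and height (world z) of straightedge_c below 0.03 m and linear speed of each of straightedge, blank1, blank2, blank3, blank4 below 0.02 m/s).
It fails at once if a blank, the rail or the stop is forced with more than 20 N (contact force between straightedge and blank1 above 20 N or contact force between straightedge and blank2 above 20 N or contact force between straightedge and blank3 above 20 N or contact force between straightedge and blank4 above 20 N or contact force between any of rail, stop and anything else above 20 N).
It fails at once if the fingers or the arm touch a blank (contact force between any of the fingers, the arm and blank1 above 0.5 N or contact force between any of the fingers, the arm and blank2 above 0.5 N or contact force between any of the fingers, the arm and blank3 above 0.5 N or contact force between any of the fingers, the arm and blank4 above 0.5 N).
It fails at once if a blank is tipped up (angle between any of blank1_c, blank2_c, blank3_c, blank4_c's own z axis and vertical above 0.35 rad).
It fails at once if a bystander is moved by more than 15 mm (distance of any of vblock, mandrel_a, mandrel_b, oil_tin, brush, spanner, pot from where it was at the start of the episode above 0.015 m).
It also fails if it takes over 72 s, if anything falls off the work surface, if the arm or the gripper's body presses on something with over 40 N, if the wrist force passes 120 N, or if a joint passes its speed limit or range.

## Working session

There is one attempt and no reset: what is moved stays moved. The work goes in short steps, Python scripts to look and compute and a shell command to move; the robot and the scene stay as the last step left them, time stands still between calls to the robot, and variables do not carry over. Pictures are saved under pics/ and viewed, about 8 in all and at most 12, crops included, and the job is handed in when it is done.

```bash
mkdir -p pics
cat > h.py <<'E'
import numpy as np, cv2, json
from plant import read_state, imaging, order, bot
def grab(n):
    s=read_state(); im,d=imaging.grab_frame(n); p=imaging.camera_params(n)
    if 'T_tool_cam' in p:
        T=np.array(p['T_tool_cam']); Rt=np.array(s['tcp_rot']); 
        Rc=Rt@T[:3,:3]; c=np.array(s['eef_pos'])+Rt@T[:3,3]
    else:
        Rc=np.array(p['R']).T; c=-Rc@np.array(p['t'])
    return im,d,p,Rc,c
def rays(p,uv,Rc):
    K=np.array([[p['fx'],0,p['cx']],[0,p['fy'],p['cy']],[0,0,1.]])
    x=cv2.undistortPoints(np.array(uv,float).reshape(-1,1,2),K,np.array([p['k1'],0,0,0.])).reshape(-1,2)
    return np.c_[x,np.ones(len(x))]@Rc.T
def at_z(p,uv,Rc,c,z):
    r=rays(p,uv,Rc); return c+r*((z-c[2])/r[:,2])[:,None]
def cloud(d,p,Rc,c):
    v,u=np.mgrid[:d.shape[0],:d.shape[1]]
    r=rays(p,np.c_[u.ravel(),v.ravel()],Rc)
    X=c+r*d.ravel()[:,None]; return X.reshape(*d.shape,3)
def save(n,im): cv2.imwrite('pics/'+n+'.png',im[...,::-1])
E
python3 - <<'E'
from h import *
s=read_state(); print({k:np.round(v,3).tolist() for k,v in s.items()}, bot.pinch_z)
for n in('scene','top'):
    im,d,p,Rc,c=grab(n); save(n+'0',im); np.savez(n+'0.npz',im=im,d=d,Rc=Rc,c=c); print(n,c.round(3),Rc.round(3).tolist(),p['fx'],p['k1'],(d>0).mean())
E
```

```text
{'clock': 0.0, 'q': [-1.303, 0.577, 0.025, 1.438, -0.015, 1.129, -0.056], 'qd': [-0.0, -0.001, 0.001, -0.002, -0.0, -0.001, 0.0], 'effort': [0.0, -76.573, 2.25, -28.598, 0.015, 0.012, 0.0], 'eef_pos': [0.232, 0.633, 0.23], 'tcp_rot': [[-0.939, 0.345, -0.001], [0.345, 0.939, -0.002], [-0.0, -0.002, -1.0]], 'wrist_force': [0.105, -0.146, 0.441], 'moment': [-0.005, 0.0, 0.027], 'finger_gap': 1.001} -0.0187
scene [0.976 0.656 0.696] [[-0.828, 0.342, -0.444], [0.561, 0.498, -0.661], [-0.005, -0.797, -0.604]] 410.03852869788994 0.015152468826378164 0.99508203125
top [ 0.422 -0.006  1.124] [[0.013, -0.997, 0.082], [-1.0, -0.012, 0.005], [-0.004, -0.082, -0.997]] 422.01023586628804 -0.08638703550658164 0.99583203125
```

View pics/top0.png

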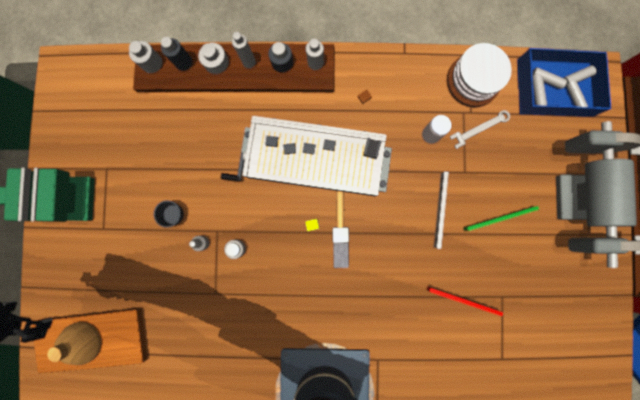

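View pics/scene0.png

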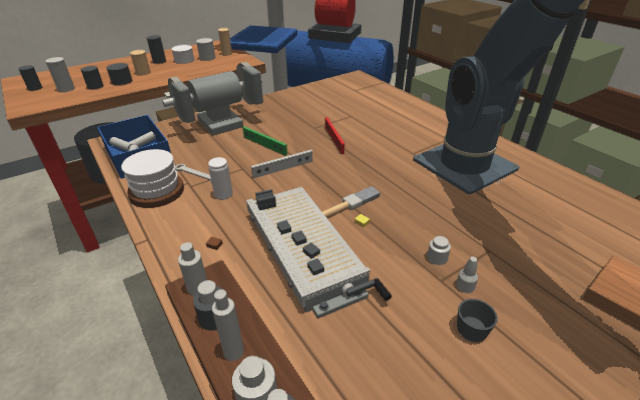

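The top view shows the silver straightedge from (445,173) to (439,247). The green bar at (500,218) and the red one at (465,300) are look-alikes. The four dark blanks on the chuck are at (272,142), (290,149), (309,149) and (329,145), and the V-block is at (372,148). The yellow (312,225) and brown (365,97) blocks are not part of the job.

Run:
```python
from h import *
z=np.load('top0.npz'); im,d,Rc,c=z['im'],z['d'],z['Rc'],z['c']; p=imaging.camera_params('top')
X=cloud(d,p,Rc,c); H=X[...,2]
def box(m,name,roi,zz=None):
    u0,v0,u1,v1=roi; mm=np.zeros_like(m); mm[v0:v1,u0:u1]=m[v0:v1,u0:u1]
    vs,us=np.nonzero(mm)
    zz=np.median(H[mm]) if zz is None else zz
    P=at_z(p,np.c_[us,vs],Rc,c,zz)[:,:2]
    r=cv2.minAreaRect((P*1000).astype(np.float32)); print(name,len(us),'z',round(float(np.median(H[mm])),4),'ctr',np.round(r[0],1),'size',np.round(r[1],1),'ang',round(r[2],2))
g=im.astype(int); sat=g.max(2)-g.min(2)
box((sat<40)&(H>0.025)&(H<.055),'edge',(430,165,455,255))
box((H>0.035)&(H<.075),'chuck',(240,110,395,200),0.052)
dark=(g.max(2)<110)
for i,(u,v) in enumerate([(272,142),(290,149),(309,149),(329,145)]): box(dark,'b%d'%(i+1),(u-9,v-8,u+10,v+9),.062)
box(dark,'vb',(358,132,385,165),.08)
p=imaging.camera_params('wrist'); print(p['fx'],p['cx'],p['cy'],np.round(p['T_tool_cam'],3).tolist())
x0,y0,x1,y1=230,105,460,255
save('crop0',cv2.resize(im[y0:y1,x0:x1],None,fx=3.4,fy=3.4,interpolation=cv2.INTER_CUBIC))
```

```text
edge 408 z 0.0404 ctr [ 481.4 -296.8] size [ 14.7 196.6] ang 84.0
chuck 8279 z 0.0498 ctr [615.5  39.5] size [365.1 169.7] ang 83.13
b1 88 z 0.0634 ctr [649.6 142.7] size [26.2 22.2] ang 83.4
b2 86 z 0.0634 ctr [630.6  96.1] size [21.7 25.7] ang 8.82
b3 75 z 0.0629 ctr [632.4  46.6] size [24.1 19.8] ang 79.18
b4 75 z 0.0636 ctr [641.9  -5.1] size [23.5 21.3] ang 81.31
vb 216 z 0.0719 ctr [ 628.6 -120.7] size [49.7 44.1] ang 79.31
282.80040961844276 320.95848522789396 197.59561451484424 [[-0.0, -0.961, -0.278, 0.07], [1.0, -0.0, -0.0, 0.0], [0.0, -0.278, 0.961, -0.142], [0.0, 0.0, 0.0, 1.0]]
```

View pics/crop0.png

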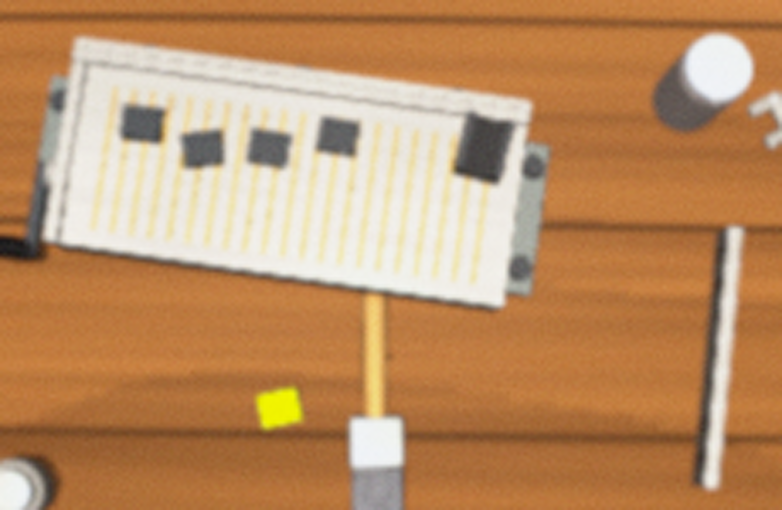

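```bash
python3 -m creep '[{"claw":-1,"linear":[-137,-105,0],"rot":[0,0,-0.06]},{"claw":-1,"linear":[-547,-420,30],"rot":[0,0,-0.233]},{"claw":-1,"linear":[-547,-420,30],"rot":[0,0,-0.233]},{"claw":-1,"linear":[-547,-420,30],"rot":[0,0,-0.233]},{"claw":-1,"linear":[-547,-420,30],"rot":[0,0,-0.233]},{"claw":-1,"linear":[-547,-420,30],"rot":[0,0,-0.233]},{"claw":-1,"linear":[-547,-420,30],"rot":[0,0,-0.233]},{"claw":-1,"linear":[-547,-420,30],"rot":[0,0,-0.233]},{"claw":-1,"linear":[-547,-420,30],"rot":[0,0,-0.233]},{"claw":-1,"linear":[-547,-420,30],"rot":[0,0,-0.233]}]'
python3 - <<'E'
from h import *
print(read_state()['eef_pos'],read_state()['clock'])
E
```

```text
clock: 1.35
eef_pos: [0.5669, 0.1042, 0.2041]
tcp_rot: [[-0.993, 0.118, -0.001], [0.118, 0.993, -0.001], [0.0, -0.001, -1.0]]
wrist_force: [0.8, 0.3, -0.4]
finger_gap: 1.002
[0.56692611 0.10415754 0.20409786] 1.35
```

```bash
python3 -m creep '[{"claw":-1,"linear":[-30,-50,20],"rot":[0,0,0]},{"claw":-1,"linear":[-30,-50,20],"rot":[0,0,0]},{"claw":-1,"linear":[-30,-50,20],"rot":[0,0,0]}]'
python3 - <<'E'
from h import *
im,d,p,Rc,c=grab('wrist'); save('w1',im); np.savez('w1.npz',im=im,d=d,Rc=Rc,c=c)
X=cloud(d,p,Rc,c); H=X[...,2]; g=im.astype(int)
def rect(m,z):
    vs,us=np.nonzero(m); P=at_z(p,np.c_[us,vs],Rc,c,z)[:,:2]
    r=cv2.minAreaRect((P*1000).astype(np.float32)); return np.round(r[0],1),np.round(r[1],1),round(r[2],2)
m=((H>.056)&(H<.072)&(g.max(2)<110)).astype(np.uint8)
n,l,st,ce=cv2.connectedComponentsWithStats(m)
for i in range(1,n):
    if st[i,4]>150: print(ce[i].round(),st[i],round(float(np.median(H[l==i])),4),rect(l==i,np.median(H[l==i])))
E
```

```text
clock: 1.72
eef_pos: [0.5904, 0.0511, 0.1836]
tcp_rot: [[-0.993, 0.119, -0.002], [0.119, 0.993, -0.001], [0.002, -0.001, -1.0]]
wrist_force: [-0.0, 0.9, 0.4]
finger_gap: 0.996
[371. 226.] [354 211  35  31 750] 0.0615 (array([632.1,  97. ]), array([27.2, 30.3]), 7.79)
[322. 232.] [308 220  30  26 744] 0.0615 (array([633.3,  47.4]), array([29.5, 27.3]), 83.2)
[418. 236.] [402 226  32  25 622] 0.0614 (array([651., 143.]), array([32.1, 26.6]), 83.08)
[169. 249.] [ 147  228   43   48 1112] 0.066 (array([ 634.2, -110.9]), array([41.9, 51.9]), 78.83)
[274. 247.] [260 234  30  26 719] 0.0615 (array([643.1,  -3.2]), array([30.1, 27.7]), 80.18)
[ 52. 300.] [ 22 285  48  40 697] 0.0644 (array([ 679. , -264.1]), array([51.1, 39.7]), 28.44)
[621. 366.] [606 358  34  18 311] 0.0641 (array([855.6, 393.5]), array([44.3, 24.4]), 42.42)
[  9. 379.] [  0 371  23  17 239] 0.0628 (array([ 789. , -369.7]), array([28.5, 24.4]), 62.73)
[476. 389.] [461 381  34  18 337] 0.0638 (array([861.7, 212.6]), array([27.8, 40.6]), 4.84)
```

View pics/w1.png

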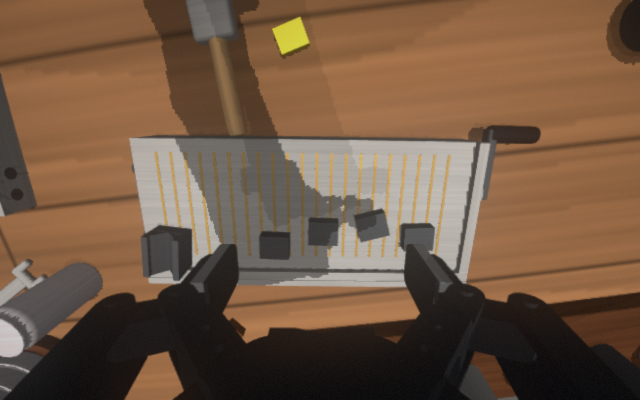

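Run:
```python
from h import *
z=np.load('w1.npz'); im,d,Rc,c=z['im'],z['d'],z['Rc'],z['c']; p=imaging.camera_params('wrist')
X=cloud(d,p,Rc,c); H=X[...,2]; g=im.astype(int).mean(2)
for u in (250,300,350): print(u,[(v,int(g[v,u]),round(H[v,u]*1000)) for v in range(262,288)])
for v in (165,200,): print(v,[(u,int(g[v,u]),round(H[v,u]*1000)) for u in range(452,494,1)])
```

```text
250 [(262, 105, 49), (263, 104, 48), (264, 107, 47), (265, 107, 49), (266, 103, 48), (267, 88, 48), (268, 70, 49), (269, 62, 52), (270, 66, 54), (271, 80, 54), (272, 102, 57), (273, 104, 55), (274, 104, 56), (275, 102, 55), (276, 101, 55), (277, 101, 55), (278, 99, 55), (279, 97, 55), (280, 105, 56), (281, 106, 56), (282, 107, 56), (283, 107, 56), (284, 107, 56), (285, 111, 55), (286, 112, 0), (287, 113, -1)]
300 [(262, 108, 47), (263, 107, 48), (264, 108, 48), (265, 108, 48), (266, 109, 49), (267, 106, 47), (268, 89, 48), (269, 69, 50), (270, 67, 52), (271, 73, 54), (272, 98, 56), (273, 106, 57), (274, 107, 56), (275, 109, 56), (276, 109, 57), (277, 122, 56), (278, 171, 56), (279, 170, 55), (280, 138, 56), (281, 166, 56), (282, 171, 56), (283, 171, 56), (284, 170, 57), (285, 162, 55), (286, 130, -1), (287, 116, -1)]
350 [(262, 178, 48), (263, 178, 47), (264, 180, 46), (265, 177, 47), (266, 177, 48), (267, 176, 47), (268, 154, 47), (269, 87, 49), (270, 71, 51), (271, 74, 53), (272, 101, 55), (273, 171, 55), (274, 178, 56), (275, 177, 57), (276, 176, 57), (277, 180, 55), (278, 178, 55
[... 778 characters left out ...]
5), (492, 96, 36), (493, 107, -1)]
200 [(452, 186, 49), (453, 186, 48), (454, 186, 47), (455, 185, 48), (456, 186, 48), (457, 186, 46), (458, 185, 47), (459, 185, 48), (460, 186, 47), (461, 186, 48), (462, 185, 48), (463, 186, 47), (464, 186, 48), (465, 182, 49), (466, 144, 48), (467, 96, 49), (468, 76, 52), (469, 76, 53), (470, 86, 55), (471, 149, 55), (472, 171, 55), (473, 175, 55), (474, 174, 57), (475, 175, 55), (476, 175, 55), (477, 180, 56), (478, 183, 56), (479, 177, 55), (480, 164, 56), (481, 128, 0), (482, 111, -2), (483, 108, 0), (484, 107, -1), (485, 108, 0), (486, 107, -1), (487, 110, -1), (488, 111, -1), (489, 110, 0), (490, 109, -1), (491, 110, 0), (492, 109, 0), (493, 109, 0)]
```

Run:
```python
from h import *
z=np.load('w1.npz'); im,d,Rc,c=z['im'],z['d'],z['Rc'],z['c']; p=imaging.camera_params('wrist')
g=cv2.GaussianBlur(im.astype(np.float32).mean(2),(0,0),.7); H=cloud(d,p,Rc,c)[...,2]
def cross(pr):   # bright->dark crossing at mid-level, first
    k=np.argmin(pr); h=(np.median(pr[:5])+pr[k])/2
    j=k
    while j>0 and pr[j]<h: j-=1
    return j+(pr[j]-h)/(pr[j]-pr[j+1])
rail=[(u,262+cross(g[262:274,u])) for u in range(250,400,2)]
stop=[]
for v in range(150,215,2):
    u0=round(471.5-(v-165)*5/35)-9; stop.append((u0+cross(g[v,u0:u0+15]),v))
def fit(uv,z):
    P=at_z(p,uv,Rc,c,z)[:,:2].astype(np.float32); l=cv2.fitLine(P,cv2.DIST_HUBER,0,.001,.001).ravel()
    n=np.array([-l[1],l[0]]); r=(P-l[2:])@n; return l,np.median(abs(r))
lr,er=fit(rail,.048); ls,es=fit(stop,.048)
A=np.c_[lr[:2],-ls[:2]]; t=np.linalg.solve(A,ls[2:]-lr[2:]); C=lr[2:]+t[0]*lr[:2]
print('rail',lr,er,'ang y',np.degrees(np.arctan2(lr[1],lr[0])),'stop ang',np.degrees(np.arctan2(ls[1],ls[0])),es,'corner',C)
y=lr[:2]*np.sign(lr[1]); x=np.array([y[1],-y[0]]); print('x',x,'y',y)
np.savez('frame.npz',C=C,x=x,y=y)
dark=(im.max(2)<110)
for u,v in [(418,236),(371,226),(322,232),(274,247)]:
    m=np.zeros(g.shape,bool); m[v-22:v+22,u-22:u+22]=True; m&=(H>.0595)&(H<.066)&dark
    vs,us=np.nonzero(m); P=(at_z(p,np.c_[us,vs],Rc,c,.062)[:,:2]-C)@np.c_[x,y]*1000
    r=cv2.minAreaRect(P.astype(np.float32)); print('blank in corner frame',np.round(r[0],1),np.round(r[1],1),round(r[2],1),'ext',P.min(0).round(1),P.max(0).round(1))
m=(H>.058)&dark; m[:,:140]=0; m[:,192:]=0;m[:225]=0;m[280:]=0
vs,us=np.nonzero(m); X=cloud(d,p,Rc,c)[m]; P=(X[:,:2]-C)@np.c_[x,y]*1000; print('vb',np.percentile(P,2,axis=0),np.percentile(P,98,axis=0))
```

```text
rail [0.13196872 0.99125385 0.68037456 0.03632619] 0.00013119144 ang y 82.416626 stop ang -7.3945637 0.00031015128 corner [0.70055526 0.18790907]
x [ 0.99125385 -0.13196872] y [0.13196872 0.99125385]
blank in corner frame [-42.9 -50.7] [25.5 31. ] 0.7 ext [-55.8 -66.2] [-30.1 -35.1]
blank in corner frame [-55.5 -99. ] [25.9 30.1] 15.4 ext [ -71.1 -116. ] [-39.7 -81.9]
blank in corner frame [ -47.8 -148.1] [26.1 29.5] 0.8 ext [ -61.  -162.7] [ -34.6 -133.3]
blank in corner frame [ -31.4 -197.6] [29.1 26.4] 88.2 ext [ -44.9 -212.5] [ -18.1 -182.9]
vb [ -96.8041229 -324.2816911] [  -4.74850803 -205.64815861]
```

```bash
python3 -m creep '[{"claw":-1,"linear":[10,-55,0],"rot":[0,0,0]},{"claw":-1,"linear":[22,-115,0],"rot":[0,0,0]},{"claw":-1,"linear":[67,-358,0],"rot":[0,0,0]},{"claw":-1,"linear":[67,-358,0],"rot":[0,0,0]},{"claw":-1,"linear":[67,-358,0],"rot":[0,0,0]},{"claw":-1,"linear":[67,-358,0],"rot":[0,0,0]},{"claw":-1,"linear":[67,-358,0],"rot":[0,0,0]},{"claw":-1,"linear":[67,-358,0],"rot":[0,0,0]},{"claw":-1,"linear":[67,-358,0],"rot":[0,0,0]}]'
python3 - <<'E'
from h import *
im,d,p,Rc,c=grab('wrist'); save('w2',im); np.savez('w2.npz',im=im,d=d,Rc=Rc,c=c)
s=read_state(); X=cloud(d,p,Rc,c); H=X[...,2]; g=im.astype(int); sat=g.max(2)-g.min(2)
m=((H>.034)&(H<.046)&(sat<40)).astype(np.uint8)
n,l,st,ce=cv2.connectedComponentsWithStats(m)
for i in range(1,n):
    if st[i,4]>150:
        vs,us=np.nonzero(l==i); P=at_z(p,np.c_[us,vs],Rc,c,.04)[:,:2]*1000
        print(ce[i].round(),st[i],cv2.minAreaRect(P.astype(np.float32)))
        mm=(l==i)&(H>.038); print('med',np.median(X[mm],0))
print(np.round(s['q'],3))
E
```

```text
clock: 2.9
eef_pos: [0.4831, -0.2932, 0.1845]
tcp_rot: [[-0.994, 0.113, -0.001], [0.113, 0.994, 0.0], [0.001, 0.0, -1.0]]
wrist_force: [-0.8, -0.6, 0.1]
finger_gap: 1.002
[314. 174.] [ 308   84   12  187 1768] ((481.9936828613281, -300.1947326660156), (9.999468803405762, 198.4605255126953), 83.92461395263672)
med [ 0.46896092 -0.29896217  0.03964315]
[513. 221.] [ 459  199  181   84 1030] ((577.1095581054688, -46.250343322753906), (191.05702209472656, 101.24601745605469), 83.11087799072266)
med [ 0.53654048 -0.13034564  0.04141044]
[  8. 260.] [  0 230  22  52 462] ((525.1226806640625, -670.31103515625), (65.13017272949219, 18.433597564697266), 0.21413058042526245)
med [ 0.53335355 -0.67004966  0.04152786]
[151. 396.] [125 391  50   9 333] ((748.1043701171875, -560.3449096679688), (70.95904541015625, 14.694512367248535), 85.58145904541016)
med [ 0.75040145 -0.55644573  0.04123913]
[ 0.414  0.461  0.072  1.798 -0.041  0.885  1.962]
```

View pics/w2.png

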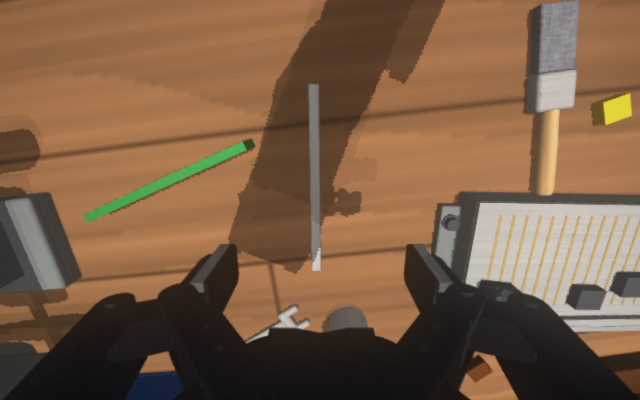

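```bash
python3 -m creep '[{"claw":-1,"linear":[0,-6.5,50],"rot":[0,0,-0.007]},{"claw":-1,"linear":[0,-6.5,100],"rot":[0,0,-0.007]},{"claw":-1,"linear":[0,-6.5,145],"rot":[0,0,-0.007]},{"claw":-1,"linear":[0,-6.5,168],"rot":[0,0,-0.007]},{"claw":-1,"linear":[0,-6.5,168],"rot":[0,0,-0.007]},{"claw":-1,"linear":[0,-6.5,168],"rot":[0,0,-0.007]}]' 120
python3 - <<'E'
from h import *
s=read_state();print(s['eef_pos'],s['q'],s['wrist_force'])
E
```

```text
clock: 3.7
eef_pos: [0.483, -0.2996, 0.0175]
tcp_rot: [[-0.994, 0.106, 0.0], [0.106, 0.994, -0.0], [-0.0, -0.0, -1.0]]
wrist_force: [0.2, 0.2, -0.5]
finger_gap: 1.004
[ 0.48297158 -0.29962288  0.01747115] [ 0.44501828  0.69206096  0.04278617  1.93866881 -0.05526272  0.51153845
  1.99108864] [ 0.24433764  0.18831498 -0.54708217]
```

Close at full grip, then lift.

```bash
python3 -m creep '[{"claw":1,"linear":[0,0,1],"rot":[0,0,0]},{"claw":1,"linear":[0,0,1],"rot":[0,0,0]},{"claw":1,"linear":[0,0,1],"rot":[0,0,0]},{"claw":1,"linear":[0,0,1],"rot":[0,0,0]},{"claw":1,"linear":[0,0,1],"rot":[0,0,0]},{"claw":1,"linear":[0,0,1],"rot":[0,0,0]},{"claw":1,"linear":[0,0,1],"rot":[0,0,0]},{"claw":1,"linear":[0,0,1],"rot":[0,0,0]}]' 120
python3 -m creep '[{"claw":1,"linear":[0,0,-20],"rot":[0,0,0]},{"claw":1,"linear":[0,0,-60],"rot":[0,0,0]},{"claw":1,"linear":[0,0,-110],"rot":[0,0,0]},{"claw":1,"linear":[0,0,-140],"rot":[0,0,0]},{"claw":1,"linear":[0,0,-140],"rot":[0,0,0]},{"claw":1,"linear":[0,0,-140],"rot":[0,0,0]}]'
python3 - <<'E'
from h import *
s=read_state();print(s['eef_pos'],s['q'],s['wrist_force'],s['moment'])
E
```

```text
clock: 4.7
eef_pos: [0.483, -0.2999, 0.017]
tcp_rot: [[-0.994, 0.106, 0.001], [0.106, 0.994, -0.001], [-0.001, -0.001, -1.0]]
wrist_force: [-0.6, 0.9, 6.6]
finger_gap: 0.091
clock: 5.45
eef_pos: [0.4819, -0.2992, 0.1553]
tcp_rot: [[-0.994, 0.106, -0.002], [0.106, 0.994, 0.0], [0.002, 0.0, -1.0]]
wrist_force: [0.6, 0.1, -7.0]
finger_gap: 0.084
[ 0.48190701 -0.29919097  0.15530686] [ 0.42728677  0.49790724  0.06796692  1.82621923 -0.04381843  0.82068091
  1.98173419] [ 0.57049115  0.12555111 -7.02198344] [0.02211663 0.01635274 0.03369925]
```

```bash
python3 -m creep '[{"claw":1,"linear":[-7,39,0],"rot":[0,0,0.1]},{"claw":1,"linear":[-14,78,0],"rot":[0,0,0.25]},{"claw":1,"linear":[-21,117,0],"rot":[0,0,0.41]},{"claw":1,"linear":[-28,156,0],"rot":[0,0,0.57]},{"claw":1,"linear":[-35,195,0],"rot":[0,0,0.73]},{"claw":1,"linear":[-42,234,0],"rot":[0,0,0.89]},{"claw":1,"linear":[-49,273,0],"rot":[0,0,1.05]},{"claw":1,"linear":[-56,312,0],"rot":[0,0,1.21]},{"claw":1,"linear":[-62,350,0],"rot":[0,0,1.37]},{"claw":1,"linear":[-67,386,0],"rot":[0,0,1.50]}]'
```

```text
clock: 6.7
eef_pos: [0.5885, 0.0789, 0.1529]
tcp_rot: [[0.04, 0.999, -0.005], [0.999, -0.04, -0.001], [-0.001, -0.005, -1.0]]
wrist_force: [0.4, 0.8, -5.8]
finger_gap: 0.091
```

```bash
python3 -m creep '[{"claw":1,"linear":[0,0,15],"rot":[0,0,0.05]},{"claw":1,"linear":[0,0,35],"rot":[0,0,0.0925]},{"claw":1,"linear":[0,0,45],"rot":[0,0,0.0925]},{"claw":1,"linear":[0,0,45],"rot":[0,0,0.0925]},{"claw":1,"linear":[0,0,45],"rot":[0,0,0.0925]}]'
python3 - <<'E'
from h import *
im,d,p,Rc,c=grab('wrist'); save('w3',im); np.savez('w3.npz',im=im,d=d,Rc=Rc,c=c)
s=read_state(); X=cloud(d,p,Rc,c); T=np.array(s['eef_pos']); Rt=np.array(s['tcp_rot'])
Y=(X-T)@Rt*1000   # tool coords
f=np.load('frame.npz'); F=np.c_[f['x'],f['y']]
print('tool x in chuck',F.T@Rt[:2,0],'TCP corner',F.T@(T[:2]-f['C'])*1000,T[2], s['wrist_force'],s['moment'],s['q'])
m=(abs(Y[...,1])<12)&(Y[...,2]<19)&(Y[...,2]>-32)&(abs(Y[...,0])>16)&(abs(Y[...,0])<110)
for a,b in((16,40),(40,70),(70,100),(-40,-16),(-70,-40),(-105,-70)):
    k=m&(Y[...,0]>a)&(Y[...,0]<b)
    if k.sum()>20: 
        q=Y[k]; t=q[q[:,2]<np.percentile(q[:,2],5)+3]; print(a,b,k.sum(),'y range',np.percentile(t[:,1],[3,97]).round(1),'z',np.percentile(q[:,2],[3,50,97]).round(1))
print('x ext',Y[m][:,0].min(),Y[m][:,0].max())
E
```

```text
clock: 7.32
eef_pos: [0.5885, 0.0783, 0.1082]
tcp_rot: [[0.132, 0.991, -0.005], [0.991, -0.132, -0.001], [-0.002, -0.005, -1.0]]
wrist_force: [0.4, 0.5, -5.7]
finger_gap: 0.088
tool x in chuck [-2.41953650e-04  9.99998866e-01] TCP corner [ -96.46701804 -123.24063019] 0.10848829620528105 [ 0.91167113 -0.78022411 -4.76986528] [ 0.00607754 -0.01744946  0.06160308] [-0.51902652  0.64514821  0.49767111  1.8116702  -0.41352872  0.79417203
  0.05808209]
16 40 1110 y range [-4.4  5. ] z [-23.6 -22.4 -21.3]
40 70 1683 y range [-4.5  5. ] z [-23.5 -22.4 -21.2]
70 100 1987 y range [-4.1  5. ] z [-23.6 -22.4 -21.1]
-40 -16 582 y range [-4.  5.] z [-23.4 -22.4 -21.4]
x ext -36.4395216488919 101.08334515314948
```

View pics/w3.png

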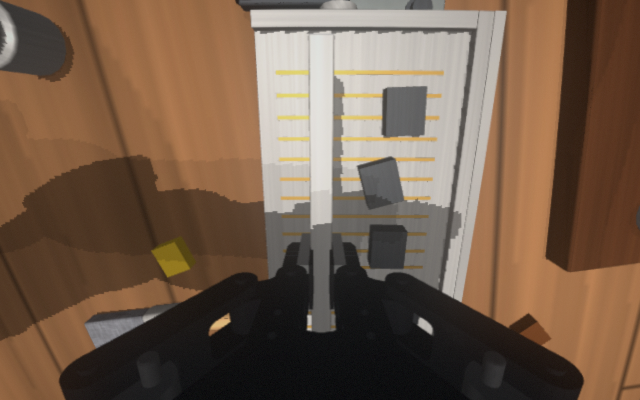

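```bash
python3 -m creep '[{"claw":1,"linear":[0,0,15],"rot":[0,0,0]},{"claw":1,"linear":[0,0,30],"rot":[0,0,0]},{"claw":1,"linear":[0,0,39],"rot":[0,0,0]},{"claw":1,"linear":[0,0,39],"rot":[0,0,0]},{"claw":1,"linear":[0,0,39],"rot":[0,0,0]}]'
python3 - <<'E'
from h import *
s=read_state();print(s['eef_pos'],s['wrist_force'],s['moment'])
E
```

```text
clock: 8.0
eef_pos: [0.5887, 0.0783, 0.0696]
tcp_rot: [[0.132, 0.991, -0.004], [0.991, -0.132, -0.001], [-0.002, -0.004, -1.0]]
wrist_force: [-0.3, -0.3, -6.3]
finger_gap: 0.088
[0.58873055 0.07832332 0.06961425] [-0.2647157  -0.25003716 -6.33833366] [-0.00119845 -0.01215247  0.00584209]
```

```bash
python3 -m creep '[{"claw":1,"linear":[0,7,1],"rot":[0,0,0]},{"claw":1,"linear":[0,14,1],"rot":[0,0,0]},{"claw":1,"linear":[0,20,1],"rot":[0,0,0]},{"claw":1,"linear":[0,25,1],"rot":[0,0,0]},{"claw":1,"linear":[0,30,1],"rot":[0,0,0]},{"claw":1,"linear":[0,35,1],"rot":[0,0,0]},{"claw":1,"linear":[0,40,1],"rot":[0,0,0]},{"claw":1,"linear":[0,45,1],"rot":[0,0,0]},{"claw":1,"linear":[0,50,1],"rot":[0,0,0]},{"claw":1,"linear":[0,54,1],"rot":[0,0,0]}]'
python3 -m creep '[{"claw":1,"linear":[0,2,0],"rot":[0,0,0]},{"claw":1,"linear":[0,4,0],"rot":[0,0,0]},{"claw":1,"linear":[0,5,0],"rot":[0,0,0]},{"claw":1,"linear":[0,6,0],"rot":[0,0,0]}]'
python3 - <<'E'
from h import *
s=read_state();f=np.load('frame.npz'); F=np.c_[f['x'],f['y']]
print('TCP corner',F.T@(s['eef_pos'][:2]-f['C'])*1000,F.T@s['wrist_force'][:2],s['moment'],F.T@s['tcp_rot'][:2,0])
E
```

```text
clock: 9.25
eef_pos: [0.642, 0.0712, 0.0683]
tcp_rot: [[0.132, 0.991, -0.005], [0.991, -0.132, -0.001], [-0.001, -0.005, -1.0]]
wrist_force: [-5.0, 0.4, -1.8]
finger_gap: 0.09
clock: 9.75
eef_pos: [0.6477, 0.0705, 0.0683]
tcp_rot: [[0.132, 0.991, -0.006], [0.991, -0.132, -0.001], [-0.001, -0.006, -1.0]]
wrist_force: [-5.5, 1.4, -2.7]
finger_gap: 0.088
TCP corner [ -36.9155681  -123.39894755] [-5.61419629  0.7143722 ] [0.13750907 1.20595507 0.01245612] [-2.44416782e-06  9.99998895e-01]
```

```bash
python3 -m creep '[{"claw":1,"linear":[0,0,-1],"rot":[0,0,0]},{"claw":1,"linear":[0,0,-1.5],"rot":[0,0,0]},{"claw":1,"linear":[0,0,-1.5],"rot":[0,0,0]}]'
python3 - <<'E'
from h import *
s=read_state();f=np.load('frame.npz'); F=np.c_[f['x'],f['y']]
im,d,p,Rc,c=grab('wrist'); save('w4',cv2.resize(im[0:300,200:540],None,fx=2,fy=2)); np.savez('w4.npz',im=im,d=d,Rc=Rc,c=c)
print('TCP corner',F.T@(s['eef_pos'][:2]-f['C'])*1000,s['eef_pos'],F.T@s['wrist_force'][:2],s['wrist_force'],s['moment'])
E
```

```text
clock: 10.12
eef_pos: [0.6479, 0.0704, 0.0698]
tcp_rot: [[0.132, 0.991, -0.005], [0.991, -0.132, -0.001], [-0.002, -0.005, -1.0]]
wrist_force: [-2.0, -0.5, -7.2]
finger_gap: 0.089
TCP corner [ -36.65887105 -123.46153104] [0.64792395 0.07036517 0.06976873] [-1.90106115 -0.76246962] [-1.98505644 -0.50492037 -7.15567381] [8.89349325e-03 3.28081773e-01 2.35573522e-04]
```

View pics/w4.png

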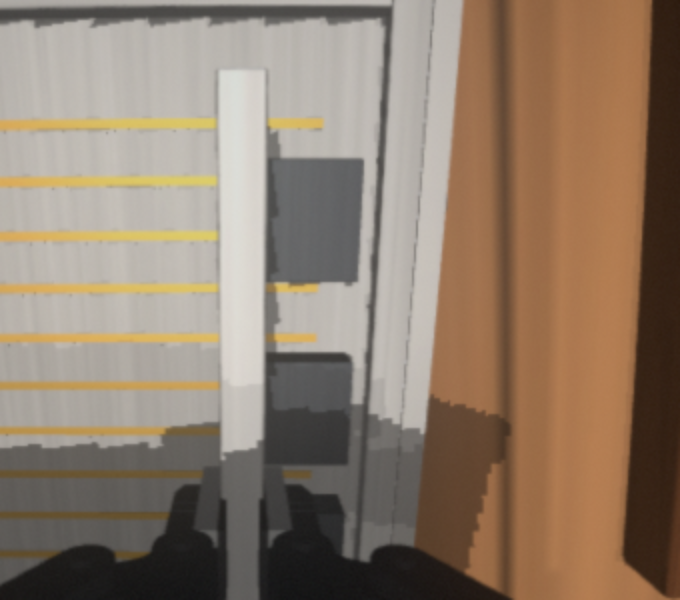

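```bash
cat > st.py <<'E'
from h import *
s=read_state();f=np.load('frame.npz'); F=np.c_[f['x'],f['y']]
print('corner TCP',(F.T@(s['eef_pos'][:2]-f['C'])*1000).round(2),'z',round(s['eef_pos'][2]*1000,2),'F xyz',(F.T@s['wrist_force'][:2]).round(2),s['wrist_force'][2].round(2),'M',np.round(s['moment'],2),'yaw',(F.T@s['tcp_rot'][:2,0]).round(4),s['clock'])
E
python3 -m creep '[{"claw":1,"linear":[0,1.5,0],"rot":[0,0,0]},{"claw":1,"linear":[0,3,0],"rot":[0,0,0]},{"claw":1,"linear":[0,4,0],"rot":[0,0,0]},{"claw":1,"linear":[0,4.5,0],"rot":[0,0,0]},{"claw":1,"linear":[0,4.5,0],"rot":[0,0,0]}]' >/dev/null; python3 st.py
python3 -m creep '[{"claw":1,"linear":[0,0.5,0],"rot":[0,0,0]},{"claw":1,"linear":[0,0.5,0],"rot":[0,0,0]}]' >/dev/null; python3 st.py
python3 -m creep '[{"claw":1,"linear":[0,0.5,0],"rot":[0,0,0]},{"claw":1,"linear":[0,0.5,0],"rot":[0,0,0]}]' >/dev/null; python3 st.py
```

```text
corner TCP [ -32.28 -123.38] z 69.71 F xyz [-4.32  0.54] -4.86 M [ 0.12  0.87 -0.03] yaw [-1.e-04  1.e+00] 10.8
corner TCP [ -31.61 -123.43] z 69.76 F xyz [-3.86  0.01] -5.72 M [ 0.05  0.75 -0.02] yaw [1.e-04 1.e+00] 11.05
corner TCP [ -31.05 -123.46] z 69.74 F xyz [-3.19  0.92] -4.83 M [0.11 0.73 0.04] yaw [1.e-04 1.e+00] 11.3
```

```bash
python3 -m creep '[{"claw":1,"linear":[0,0.6,0],"rot":[0,0,0]},{"claw":1,"linear":[0,0.6,0],"rot":[0,0,0]}]' >/dev/null; python3 st.py
python3 -m creep '[{"claw":1,"linear":[0,0.6,0],"rot":[0,0,0]},{"claw":1,"linear":[0,0.6,0],"rot":[0,0,0]}]' >/dev/null; python3 st.py
```

```text
corner TCP [ -30.47 -123.43] z 69.73 F xyz [-3.09 -0.48] -3.93 M [0.11 0.96 0.08] yaw [-0.  1.] 11.55
corner TCP [ -30.4  -123.46] z 69.75 F xyz [-6.02  0.94] -1.31 M [0.16 1.34 0.04] yaw [0. 1.] 11.8
```

```bash
python3 -m creep '[{"claw":1,"linear":[0,0.6,0],"rot":[0,0,0]},{"claw":1,"linear":[0,0.6,0],"rot":[0,0,0]}]' >/dev/null; python3 st.py
```

```text
corner TCP [ -30.44 -123.41] z 69.74 F xyz [-5.49  0.15] -2.02 M [ 0.21  1.45 -0.01] yaw [-0.  1.] 12.05
```

```bash
python3 -m creep '[{"claw":1,"linear":[0,0.6,0],"rot":[0,0,0]},{"claw":1,"linear":[0,0.8,0],"rot":[0,0,0]},{"claw":1,"linear":[0,0.9,0],"rot":[0,0,0]},{"claw":1,"linear":[0,0.9,0],"rot":[0,0,0]}]' >/dev/null; python3 st.py
python3 - <<'E'
from h import *
im,d,p,Rc,c=grab('wrist'); save('w5',cv2.resize(im[0:300,200:540],None,fx=2,fy=2)); np.savez('w5.npz',im=im,d=d,Rc=Rc,c=c)
E
python3 st.py
```

```text
corner TCP [ -30.39 -123.4 ] z 69.76 F xyz [-7.39 -0.24] -1.21 M [0.17 1.64 0.05] yaw [-1.e-04  1.e+00] 12.55
corner TCP [ -30.38 -123.41] z 69.75 F xyz [-6.98  0.35] -1.39 M [0.17 1.69 0.03] yaw [-0.  1.] 12.6
```

View pics/w5.png

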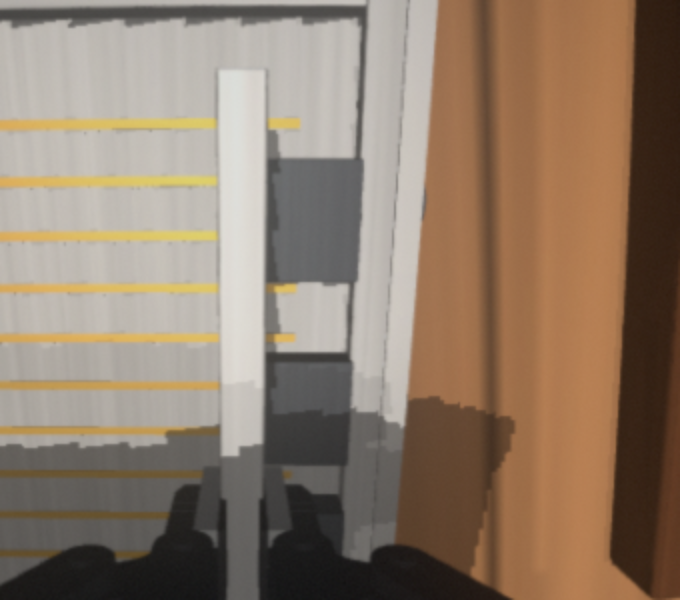

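```bash
python3 -m creep '[{"claw":1,"linear":[0,0.9,0],"rot":[0,0,0]},{"claw":1,"linear":[0,1.2,0],"rot":[0,0,0]},{"claw":1,"linear":[0,1.35,0],"rot":[0,0,0]},{"claw":1,"linear":[0,1.35,0],"rot":[0,0,0]},{"claw":1,"linear":[0,1.35,0],"rot":[0,0,0]},{"claw":1,"linear":[0,1.35,0],"rot":[0,0,0]}]' >/dev/null; python3 st.py
```

```text
corner TCP [ -30.35 -123.37] z 69.77 F xyz [-9.08 -0.13] 0.71 M [0.2  2.   0.05] yaw [-2.e-04  1.e+00] 13.35
```

```bash
python3 -m creep '[{"claw":1,"linear":[0,1.3,0],"rot":[0,0,0]},{"claw":1,"linear":[0,1.5,0],"rot":[0,0,0]},{"claw":1,"linear":[0,1.5,0],"rot":[0,0,0]},{"claw":1,"linear":[0,1.5,0],"rot":[0,0,0]},{"claw":1,"linear":[0,1.5,0],"rot":[0,0,0]}]' >/dev/null; python3 st.py
python3 -m creep '[{"claw":1,"linear":[0,-1,0],"rot":[0,0,0]},{"claw":1,"linear":[0,-5,0],"rot":[0,0,0]},{"claw":1,"linear":[0,-12,0],"rot":[0,0,0]},{"claw":1,"linear":[0,-18,-5],"rot":[0,0,0]},{"claw":1,"linear":[0,-20,-30],"rot":[0,0,0]},{"claw":1,"linear":[0,-20,-55],"rot":[0,0,0]},{"claw":1,"linear":[0,-20,-55],"rot":[0,0,0]},{"claw":1,"linear":[0,-20,-55],"rot":[0,0,0]}]' ; python3 st.py
```

```text
corner TCP [ -30.31 -123.43] z 69.76 F xyz [-10.     0.25] 0.89 M [0.19 2.2  0.04] yaw [-1.e-04  1.e+00] 13.975
clock: 14.98
eef_pos: [0.6346, 0.0724, 0.1243]
tcp_rot: [[0.132, 0.991, -0.015], [0.991, -0.132, 0.001], [-0.001, -0.015, -1.0]]
wrist_force: [0.2, 0.7, -5.7]
finger_gap: 0.086
corner TCP [ -50.14 -123.22] z 124.32 F xyz [0.13 0.67] -5.75 M [ 0.05  0.03 -0.03] yaw [-4.e-04  1.e+00] 14.975
```

```bash
python3 -m creep '[{"claw":1,"linear":[-10,-5,0],"rot":[0,0,-0.12]},{"claw":1,"linear":[-20,-10,0],"rot":[0,0,-0.28]},{"claw":1,"linear":[-31,-16,0],"rot":[0,0,-0.44]},{"claw":1,"linear":[-42,-22,0],"rot":[0,0,-0.6]},{"claw":1,"linear":[-53,-27,0],"rot":[0,0,-0.76]},{"claw":1,"linear":[-64,-32,0],"rot":[0,0,-0.92]},{"claw":1,"linear":[-75,-38,0],"rot":[0,0,-1.08]},{"claw":1,"linear":[-85,-43,0],"rot":[0,0,-1.24]},{"claw":1,"linear":[-95,-48,0],"rot":[0,0,-1.4]},{"claw":1,"linear":[-105,-53,0],"rot":[0,0,-1.52]}]' >/dev/null; python3 st.py
python3 -m creep '[{"claw":1,"linear":[0,0,0],"rot":[0,0,-0.05]},{"claw":1,"linear":[0,0,0],"rot":[0,0,-0.05]},{"claw":1,"linear":[0,0,0],"rot":[0,0,-0.05]}]'; python3 st.py
```

```text
corner TCP [-104.06 -228.69] z 123.99 F xyz [-0.37  0.1 ] -6.37 M [ 0.   -0.08  0.03] yaw [-0.9988  0.046 ] 16.225
clock: 16.6
eef_pos: [0.567, -0.0249, 0.1234]
tcp_rot: [[-0.991, 0.129, -0.018], [0.129, 0.992, 0.002], [0.018, -0.001, -1.0]]
wrist_force: [0.1, 0.7, -5.6]
finger_gap: 0.089
corner TCP [-104.31 -228.54] z 123.42 F xyz [-0.03  0.66] -5.65 M [-0.02  0.02  0.02] yaw [-0.9998 -0.0028] 16.6
```

```bash
python3 -m creep '[{"claw":1,"linear":[0,0,5],"rot":[0,-0.018,0.003]},{"claw":1,"linear":[0,0,5],"rot":[0,-0.018,0.003]},{"claw":1,"linear":[0,0,5],"rot":[0,-0.018,0.003]}]'; python3 st.py
python3 - <<'E'
from h import *
im,d,p,Rc,c=grab('wrist'); save('w6',im); np.savez('w6.npz',im=im,d=d,Rc=Rc,c=c)
s=read_state(); X=cloud(d,p,Rc,c); T=np.array(s['eef_pos']); Rt=np.array(s['tcp_rot']); Y=(X-T)@Rt*1000
f=np.load('frame.npz'); F=np.c_[f['x'],f['y']]
m=(abs(Y[...,1])<12)&(Y[...,2]<19)&(Y[...,2]>-32)&(abs(Y[...,0])>16)&(abs(Y[...,0])<125)
for a,b in((16,40),(40,70),(70,100),(-40,-16),(-70,-40),(-105,-70)):
    k=m&(Y[...,0]>a)&(Y[...,0]<b)
    if k.sum()>20: 
        q=Y[k]; t=q[q[:,2]<np.percentile(q[:,2],5)+3]; print(a,b,k.sum(),'y',np.percentile(t[:,1],[3,97]).round(1),'z',np.percentile(q[:,2],[3,50,97]).round(1))
print('x ext',Y[m][:,0].min(),Y[m][:,0].max())
Q=(X[...,:2]-f['C'])@F*1000; g=im.max(2)
k=((X[...,2]>.0585)&(X[...,2]<.067)&(g<120)&(Q[...,0]<8)&(Q[...,0]>-60)&(Q[...,1]<-20)).astype(np.uint8)
n,l,st,ce=cv2.connectedComponentsWithStats(k)
for i in range(1,n):
    if st[i,4]>60: print(ce[i].round(),st[i,4],np.percentile(Q[l==i],[1,99],axis=0).round(1).tolist())
E
```

```text
clock: 16.98
eef_pos: [0.567, -0.0247, 0.1185]
tcp_rot: [[-0.991, 0.132, -0.001], [0.132, 0.991, -0.001], [0.0, -0.001, -1.0]]
wrist_force: [-0.8, 0.1, -6.6]
finger_gap: 0.09
corner TCP [-104.29 -228.34] z 118.49 F xyz [-0.78  0.01] -6.57 M [ 0.   -0.03 -0.06] yaw [-1.e+00  1.e-04] 16.975
16 40 1111 y [-4.7  4.6] z [-23.8 -22.6 -21.5]
40 70 1682 y [-4.8  4.7] z [-23.9 -22.7 -21.4]
70 100 2001 y [-4.4  4.7] z [-23.9 -22.7 -21.4]
-40 -16 600 y [-4.3  4.8] z [-23.6 -22.6 -21.6]
x ext -36.837615797702156 100.48533350932266
[213. 280.] 104 [[-49.6, -322.1], [-45.5, -306.6]]
[479. 306.] 237 [[-25.7, -109.6], [-13.8, -87.0]]
[529. 313.] 960 [[-25.6, -65.7], [-0.6, -35.4]]
[224. 321.] 98 [[-18.7, -314.0], [-4.6, -304.5]]
[421. 322.] 150 [[-15.2, -150.8], [-0.1, -134.4]]
```

View pics/w6.png

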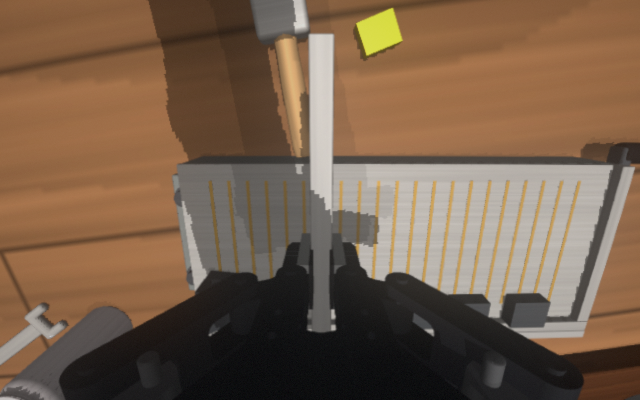

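```bash
python3 -m creep '[{"claw":1,"linear":[0,-6,5],"rot":[0,0,0]},{"claw":1,"linear":[0,-6,20],"rot":[0,0,0]},{"claw":1,"linear":[0,-6,35],"rot":[0,0,0]},{"claw":1,"linear":[0,-6,45],"rot":[0,0,0]},{"claw":1,"linear":[0,-6,49],"rot":[0,0,0]},{"claw":1,"linear":[0,-6,49],"rot":[0,0,0]},{"claw":1,"linear":[0,-6,49],"rot":[0,0,0]}]'; python3 st.py
```

```text
clock: 17.9
eef_pos: [0.5667, -0.0307, 0.0699]
tcp_rot: [[-0.991, 0.132, 0.001], [0.132, 0.991, -0.001], [-0.001, -0.001, -1.0]]
wrist_force: [0.7, 0.1, -6.5]
finger_gap: 0.086
corner TCP [-103.85 -234.41] z 69.94 F xyz [0.65 0.21] -6.46 M [-0.01  0.01  0.02] yaw [-1.e+00  1.e-04] 17.9
```

```bash
python3 -m creep '[{"claw":1,"linear":[0,3,0],"rot":[0,0,0]},{"claw":1,"linear":[0,7,0],"rot":[0,0,0]},{"claw":1,"linear":[0,12,0],"rot":[0,0,0]},{"claw":1,"linear":[0,17,0],"rot":[0,0,0]},{"claw":1,"linear":[0,22,0],"rot":[0,0,0]},{"claw":1,"linear":[0,27,0],"rot":[0,0,0]},{"claw":1,"linear":[0,32,0],"rot":[0,0,0]},{"claw":1,"linear":[0,36,0],"rot":[0,0,0]},{"claw":1,"linear":[0,40,0],"rot":[0,0,0]}]' >/dev/null; python3 st.py
python3 - <<'E'
from h import *
im,d,p,Rc,c=grab('wrist'); save('w7',im[100:400,200:600]); np.savez('w7.npz',im=im,d=d,Rc=Rc,c=c)
s=read_state(); X=cloud(d,p,Rc,c); T=np.array(s['eef_pos']); Rt=np.array(s['tcp_rot']); Y=(X-T)@Rt*1000
m=(abs(Y[...,1])<12)&(Y[...,2]<19)&(Y[...,2]>-32)&(abs(Y[...,0])>16)&(abs(Y[...,0])<125)
for a,b in((40,70),(70,100),(-40,-16)):
    k=m&(Y[...,0]>a)&(Y[...,0]<b); q=Y[k]; t=q[q[:,2]<np.percentile(q[:,2],5)+3]; print(a,b,'y',np.percentile(t[:,1],[3,97]).round(1),'z',np.percentile(q[:,2],[3,50,97]).round(1))
f=np.load('frame.npz'); F=np.c_[f['x'],f['y']];Q=(X[...,:2]-f['C'])@F*1000; g=im.max(2)
k=((X[...,2]>.0585)&(X[...,2]<.067)&(g<120)&(Q[...,0]<8)&(Q[...,0]>-60)&(Q[...,1]<-20)).astype(np.uint8)
n,l,st,ce=cv2.connectedComponentsWithStats(k)
for i in range(1,n):
    if st[i,4]>60: print(ce[i].round(),st[i,4],np.percentile(Q[l==i],[1,99],axis=0).round(1).tolist())
E
```

```text
corner TCP [-103.91 -194.27] z 69.89 F xyz [-0.3  -2.35] -4.35 M [-0.5   0.15 -0.18] yaw [-1.e+00  3.e-04] 19.025
40 70 y [-5.3  4.1] z [-23.9 -22.7 -21.5]
70 100 y [-4.9  4.2] z [-24.  -22.7 -21.4]
-40 -16 y [-5.2  3.4] z [-23.6 -22.7 -21.8]
[133. 321.] 221 [[-49.6, -322.7], [-45.0, -306.9]]
[549. 346.] 72 [[-26.2, -44.6], [-21.1, -35.1]]
```

View pics/w7.png

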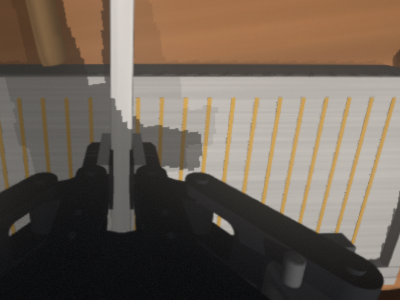

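```bash
python3 -m creep '[{"claw":1,"linear":[0,3,0],"rot":[0,0,0]},{"claw":1,"linear":[0,7,0],"rot":[0,0,0]},{"claw":1,"linear":[0,12,0],"rot":[0,0,0]},{"claw":1,"linear":[0,17,0],"rot":[0,0,0]},{"claw":1,"linear":[0,22,0],"rot":[0,0,0]},{"claw":1,"linear":[0,27,0],"rot":[0,0,0]},{"claw":1,"linear":[0,32,0],"rot":[0,0,0]},{"claw":1,"linear":[0,37,0],"rot":[0,0,0]},{"claw":1,"linear":[0,42,0],"rot":[0,0,0]},{"claw":1,"linear":[0,43,0],"rot":[0,0,0]}]' >/dev/null; python3 st.py
python3 -m creep '[{"claw":1,"linear":[0,1.5,0],"rot":[0,0,0]},{"claw":1,"linear":[0,3,0],"rot":[0,0,0]},{"claw":1,"linear":[0,4.5,0],"rot":[0,0,0]},{"claw":1,"linear":[0,6,0],"rot":[0,0,0]},{"claw":1,"linear":[0,7,0],"rot":[0,0,0]}]' >/dev/null; python3 st.py
```

```text
corner TCP [-103.95 -150.02] z 69.85 F xyz [-0.82 -4.4 ] -4.99 M [-0.87  0.16 -0.34] yaw [-1.e+00 -9.e-04] 20.325
corner TCP [-103.97 -142.88] z 69.84 F xyz [-0.85 -3.96] -4.23 M [-0.9   0.19 -0.34] yaw [-1.e+00 -9.e-04] 20.95
```

```bash
for i in 1 ; do python3 -m creep '[{"claw":1,"linear":[0,1,0],"rot":[0,0,0]},{"claw":1,"linear":[0,2,0],"rot":[0,0,0]}]' >/dev/null; python3 st.py; done
python3 -m creep '[{"claw":1,"linear":[0,1,0],"rot":[0,0,0]},{"claw":1,"linear":[0,2,0],"rot":[0,0,0]}]' >/dev/null; python3 st.py
python3 -m creep '[{"claw":1,"linear":[0,1,0],"rot":[0,0,0]},{"claw":1,"linear":[0,2,0],"rot":[0,0,0]}]' >/dev/null; python3 st.py
```

```text
corner TCP [-103.97 -140.84] z 69.84 F xyz [-0.89 -3.8 ] -4.87 M [-0.91  0.18 -0.38] yaw [-1.    -0.001] 21.2
corner TCP [-103.99 -138.75] z 69.81 F xyz [-1.1 -4.2] -3.67 M [-0.99  0.21 -0.36] yaw [-1.    -0.001] 21.45
corner TCP [-104.01 -136.69] z 69.81 F xyz [-0.95 -5.08] -4.61 M [-0.99  0.16 -0.37] yaw [-1.    -0.001] 21.7
```

```bash
python3 -m creep '[{"claw":1,"linear":[0,1,0],"rot":[0,0,0]},{"claw":1,"linear":[0,1.5,0],"rot":[0,0,0]}]' >/dev/null; python3 st.py
python3 -m creep '[{"claw":1,"linear":[0,1,0],"rot":[0,0,0]},{"claw":1,"linear":[0,1.5,0],"rot":[0,0,0]}]' >/dev/null; python3 st.py
```

```text
corner TCP [-103.98 -135.05] z 69.84 F xyz [-0.37 -4.46] -4.55 M [-0.93  0.18 -0.36] yaw [-1.    -0.001] 21.95
corner TCP [-104.02 -133.44] z 69.82 F xyz [-0.52 -4.45] -4.01 M [-0.88  0.26 -0.32] yaw [-1.     -0.0012] 22.2
```

```bash
python3 -m creep '[{"claw":1,"linear":[0,0.7,0],"rot":[0,0,0]},{"claw":1,"linear":[0,1.3,0],"rot":[0,0,0]}]' >/dev/null; python3 st.py
python3 -m creep '[{"claw":1,"linear":[0,0.7,0],"rot":[0,0,0]},{"claw":1,"linear":[0,1.3,0],"rot":[0,0,0]}]' >/dev/null; python3 st.py
```

```text
corner TCP [-103.99 -132.09] z 69.82 F xyz [-0.62 -4.06] -5.62 M [-0.96  0.19 -0.3 ] yaw [-1.     -0.0011] 22.45
corner TCP [-103.98 -130.71] z 69.81 F xyz [-1.22 -3.28] -4.84 M [-0.94  0.19 -0.33] yaw [-1.     -0.0012] 22.7
```

```bash
python3 -m creep '[{"claw":1,"linear":[0,0.7,0],"rot":[0,0,0]},{"claw":1,"linear":[0,1,0],"rot":[0,0,0]}]' >/dev/null; python3 st.py
python3 -m creep '[{"claw":1,"linear":[0,0.7,0],"rot":[0,0,0]},{"claw":1,"linear":[0,1,0],"rot":[0,0,0]}]' >/dev/null; python3 st.py
```

```text
corner TCP [-104.03 -129.56] z 69.82 F xyz [-0.89 -3.53] -5.48 M [-0.94  0.19 -0.3 ] yaw [-1.     -0.0014] 22.95
corner TCP [-104.   -128.52] z 69.8 F xyz [-0.55 -4.18] -4.84 M [-0.92  0.21 -0.3 ] yaw [-1.     -0.0014] 23.2
```

```bash
python3 -m creep '[{"claw":1,"linear":[0,0.6,0],"rot":[0,0,0]},{"claw":1,"linear":[0,1,0],"rot":[0,0,0]}]' >/dev/null; python3 st.py
python3 -m creep '[{"claw":1,"linear":[0,0.6,0],"rot":[0,0,0]},{"claw":1,"linear":[0,1,0],"rot":[0,0,0]}]' >/dev/null; python3 st.py
```

```text
corner TCP [-104.   -127.42] z 69.82 F xyz [ 0.02 -4.65] -5.47 M [-0.9   0.18 -0.3 ] yaw [-1.     -0.0014] 23.45
corner TCP [-104.   -126.39] z 69.83 F xyz [-0.79 -3.73] -4.6 M [-0.91  0.19 -0.32] yaw [-1.     -0.0014] 23.7
```

```bash
python3 -m creep '[{"claw":1,"linear":[0,0.6,0],"rot":[0,0,0]},{"claw":1,"linear":[0,1,0],"rot":[0,0,0]}]' >/dev/null; python3 st.py
```

```text
corner TCP [-104.01 -125.7 ] z 69.82 F xyz [-0.69 -4.61] -5.34 M [-1.22  0.19 -0.45] yaw [-1.     -0.0011] 23.95
```

```bash
python3 -m creep '[{"claw":1,"linear":[0,0.6,0],"rot":[0,0,0]},{"claw":1,"linear":[0,1,0],"rot":[0,0,0]}]' >/dev/null; python3 st.py
```

```text
corner TCP [-104.04 -125.46] z 69.76 F xyz [ 0.4  -6.73] -3.54 M [-1.48  0.27 -0.55] yaw [-1.e+00 -2.e-04] 24.2
```

```bash
python3 -m creep '[{"claw":1,"linear":[0,0.8,0],"rot":[0,0,0]},{"claw":1,"linear":[0,1.1,0],"rot":[0,0,0]},{"claw":1,"linear":[0,1.2,0],"rot":[0,0,0]},{"claw":1,"linear":[0,1.2,0],"rot":[0,0,0]}]' >/dev/null; python3 st.py
```

```text
corner TCP [-104.05 -125.25] z 69.79 F xyz [-0.38 -6.39] -4.36 M [-1.52  0.27 -0.52] yaw [-1.     0.001] 24.7
```

```bash
python3 -m creep '[{"claw":1,"linear":[0,1,0],"rot":[0,0,0]},{"claw":1,"linear":[0,1.4,0],"rot":[0,0,0]},{"claw":1,"linear":[0,1.4,0],"rot":[0,0,0]},{"claw":1,"linear":[0,1.4,0],"rot":[0,0,0]}]' >/dev/null; python3 st.py
```

```text
corner TCP [-104.09 -125.02] z 69.77 F xyz [-1.09 -6.32] -3.93 M [-1.64  0.25 -0.56] yaw [-1.      0.0024] 25.2
```

```bash
python3 -m creep '[{"claw":1,"linear":[0,0.8,0],"rot":[0,0,-0.005]},{"claw":1,"linear":[0,1.3,0],"rot":[0,0,-0.009]},{"claw":1,"linear":[0,1.3,0],"rot":[0,0,-0.012]},{"claw":1,"linear":[0,1.3,0],"rot":[0,0,-0.012]},{"claw":1,"linear":[0,1.3,0],"rot":[0,0,-0.012]}]' >/dev/null; python3 st.py
```

```text
corner TCP [-104.09 -125.48] z 69.78 F xyz [ 0.28 -8.92] -4.12 M [-1.99  0.27 -0.64] yaw [-1.     -0.0074] 25.825
```

```bash
python3 -m creep '[{"claw":1,"linear":[0,1.2,0],"rot":[0,0,-0.006]},{"claw":1,"linear":[0,1.6,0],"rot":[0,0,-0.01]},{"claw":1,"linear":[0,1.6,0],"rot":[0,0,-0.01]},{"claw":1,"linear":[0,1.6,0],"rot":[0,0,-0.01]},{"claw":1,"linear":[0,1.6,0],"rot":[0,0,-0.01]}]' >/dev/null; python3 st.py
```

```text
corner TCP [-104.05 -125.89] z 69.76 F xyz [-0.48 -9.78] -3.03 M [-2.14  0.3  -0.78] yaw [-0.9999 -0.015 ] 26.45
```

```bash
python3 -m creep '[{"claw":1,"linear":[0,-2,0],"rot":[0,0,0]},{"claw":1,"linear":[0,-7,0],"rot":[0,0,0]},{"claw":1,"linear":[0,-14,0],"rot":[0,0,0.015]},{"claw":1,"linear":[0,-20,-10],"rot":[0,0,0.015]},{"claw":1,"linear":[0,-24,-40],"rot":[0,0,0.015]},{"claw":1,"linear":[0,-30,-70],"rot":[0,0,0.015]},{"claw":1,"linear":[-30,-45,-80],"rot":[0,0,0.015]},{"claw":1,"linear":[-65,-64,-80],"rot":[0,0,0.015]},{"claw":1,"linear":[-100,-64,-80],"rot":[0,0,0.015]},{"claw":1,"linear":[-100,-64,-80],"rot":[0,0,0.015]}]' >/dev/null; python3 st.py
python3 -m creep '[{"claw":1,"linear":[0,0,0],"rot":[0,0,0]},{"claw":1,"linear":[0,0,0],"rot":[0,0,0]}]' >/dev/null
python3 - <<'E'
from h import *
im,d,p,Rc,c=grab('wrist'); save('w8',cv2.resize(im[60:360,300:640],None,fx=2,fy=2,interpolation=cv2.INTER_CUBIC)); np.savez('w8.npz',im=im,d=d,Rc=Rc,c=c)
X=cloud(d,p,Rc,c); f=np.load('frame.npz'); F=np.c_[f['x'],f['y']]
Q=(X[...,:2]-f['C'])@F*1000; g=im.max(2)
k=((X[...,2]>.0585)&(X[...,2]<.067)&(g<130)&(Q[...,0]<10)&(Q[...,0]>-60)&(Q[...,1]<10)&(Q[...,1]>-200)).astype(np.uint8)
n,l,st,ce=cv2.connectedComponentsWithStats(k)
for i in range(1,n):
    if st[i,4]>60:
        q=Q[l==i]; print(ce[i].round(),st[i],np.percentile(q,[1,99],axis=0).round(1).tolist(),cv2.minAreaRect(q.astype(np.float32)))
E
python3 st.py
```

```text
corner TCP [  -0.9  -188.59] z 150.35 F xyz [-0.78  0.78] -4.96 M [ 0.06  0.07 -0.04] yaw [-1.      0.0011] 27.7
[471. 188.] [ 399  173  147   30 4168] [[-25.5, -121.3], [-0.6, -1.3]] ((-13.010807991027832, -60.722129821777344), (25.46310806274414, 122.69181823730469), 0.1393287032842636)
corner TCP [  -1.5  -188.45] z 150.66 F xyz [ 0.11 -0.5 ] -6.9 M [ 0.02 -0.   -0.02] yaw [-1.e+00  8.e-04] 28.0
```

View pics/w8.png

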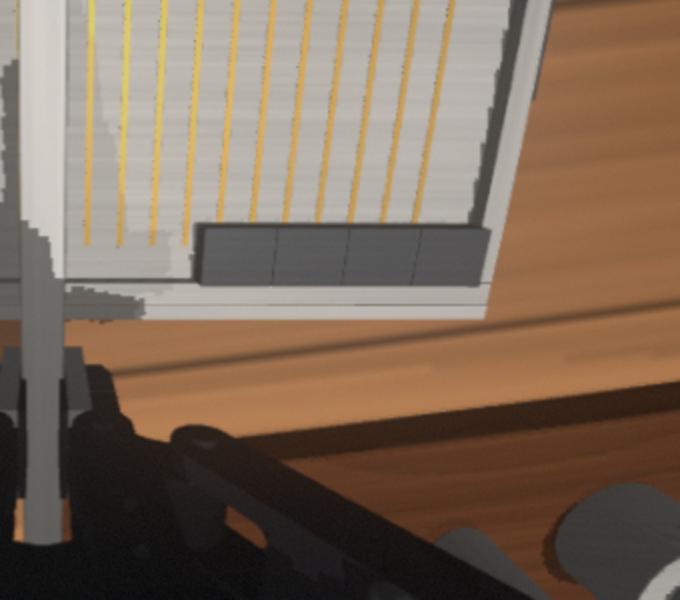

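The twelfth view shows the four blanks as one closed row, crop x 195–490, tight against the rail (y≈285) and the stop. It measures 25.4 x 122.7 mm and is turned 0.14°. Next I lay the bar back in its old place.

```bash
python3 -m creep '[{"claw":1,"linear":[30,-20,0],"rot":[0,0,0]},{"claw":1,"linear":[70,-50,0],"rot":[0,0,0]},{"claw":1,"linear":[110,-90,0],"rot":[0,0,0]},{"claw":1,"linear":[145,-130,0],"rot":[0,0,0]},{"claw":1,"linear":[151,-175,0],"rot":[0,0,0]},{"claw":1,"linear":[151,-220,0],"rot":[0,0,0]},{"claw":1,"linear":[151,-260,0],"rot":[0,0,0]},{"claw":1,"linear":[151,-300,0],"rot":[0,0,0]},{"claw":1,"linear":[151,-323,0],"rot":[0,0,0]},{"claw":1,"linear":[151,-323,0],"rot":[0,0,0]}]' >/dev/null
python3 -m creep '[{"claw":1,"linear":[0,0,0],"rot":[0,0,0]},{"claw":1,"linear":[0,0,0],"rot":[0,0,0]}]'; python3 st.py
```

```text
clock: 29.5
eef_pos: [0.4808, -0.3001, 0.1533]
tcp_rot: [[-0.991, 0.135, 0.0], [0.135, 0.991, -0.008], [-0.001, -0.008, -1.0]]
wrist_force: [-0.9, 1.3, -6.0]
finger_gap: 0.088
corner TCP [-153.43 -512.7 ] z 153.3 F xyz [-1.04  1.17] -5.96 M [ 0.02 -0.01  0.02] yaw [-1.     0.003] 29.5
```

```bash
python3 -m creep '[{"claw":1,"linear":[0,0,30],"rot":[-0.008,0,0]},{"claw":1,"linear":[0,0,65],"rot":[-0.008,0,0]},{"claw":1,"linear":[0,0,95],"rot":[-0.008,0,0]},{"claw":1,"linear":[0,0,115],"rot":[-0.008,0,0]},{"claw":1,"linear":[0,0,127],"rot":[-0.008,0,0]},{"claw":1,"linear":[0,0,133],"rot":[-0.008,0,0]},{"claw":1,"linear":[0,0,133],"rot":[-0.008,0,0]},{"claw":1,"linear":[0,0,133],"rot":[-0.008,0,0]}]'
python3 -m creep '[{"claw":1,"linear":[0,0,1],"rot":[0,0,0]},{"claw":1,"linear":[0,0,2],"rot":[0,0,0]},{"claw":1,"linear":[0,0,2],"rot":[0,0,0]}]'
```

```text
clock: 30.5
eef_pos: [0.4813, -0.3013, 0.021]
tcp_rot: [[-0.991, 0.135, 0.003], [0.135, 0.991, -0.0], [-0.003, -0.0, -1.0]]
wrist_force: [0.3, 0.7, -6.8]
finger_gap: 0.087
clock: 30.88
eef_pos: [0.4813, -0.3013, 0.0191]
tcp_rot: [[-0.991, 0.135, 0.003], [0.135, 0.991, -0.0], [-0.003, -0.0, -1.0]]
wrist_force: [1.0, -0.5, -6.5]
finger_gap: 0.088
```

```bash
python3 -m creep '[{"claw":1,"linear":[0,0,0.6],"rot":[0,0.003,0]},{"claw":1,"linear":[0,0,1.2],"rot":[0,0.003,0]},{"claw":1,"linear":[0,0,1.2],"rot":[0,0.003,0]}]'
python3 -m creep '[{"claw":1,"linear":[0,0,0.5],"rot":[0,0,0]},{"claw":1,"linear":[0,0,0.8],"rot":[0,0,0]},{"claw":1,"linear":[0,0,0.8],"rot":[0,0,0]}]'
```

```text
clock: 31.25
eef_pos: [0.4813, -0.3013, 0.0178]
tcp_rot: [[-0.991, 0.135, -0.001], [0.135, 0.991, 0.0], [0.001, -0.0, -1.0]]
wrist_force: [-0.4, -0.3, -6.1]
finger_gap: 0.092
clock: 31.62
eef_pos: [0.4813, -0.3013, 0.017]
tcp_rot: [[-0.991, 0.135, -0.001], [0.135, 0.991, 0.0], [0.001, -0.0, -1.0]]
wrist_force: [-1.0, 0.0, -5.7]
finger_gap: 0.087
```

```bash
python3 -m creep '[{"claw":1,"linear":[0,0,0.5],"rot":[0,0,0]},{"claw":1,"linear":[0,0,0.8],"rot":[0,0,0]},{"claw":1,"linear":[0,0,0.8],"rot":[0,0,0]}]'
python3 -m creep '[{"claw":1,"linear":[0,0,0.3],"rot":[0,0,0]},{"claw":1,"linear":[0,0,0.5],"rot":[0,0,0]},{"claw":1,"linear":[0,0,0.5],"rot":[0,0,0]}]'
```

```text
clock: 32.0
eef_pos: [0.4813, -0.3013, 0.017]
tcp_rot: [[-0.991, 0.135, -0.0], [0.135, 0.991, -0.0], [0.0, -0.0, -1.0]]
wrist_force: [-2.6, 1.9, 5.3]
finger_gap: 0.086
clock: 32.38
eef_pos: [0.4813, -0.3013, 0.017]
tcp_rot: [[-0.991, 0.135, 0.0], [0.135, 0.991, -0.0], [-0.0, -0.0, -1.0]]
wrist_force: [-3.3, 2.1, 6.0]
finger_gap: 0.092
```

The bar is on the bench (Fz has gone from −6 to +6 N). I'll ease off, open and retreat straight up.

```bash
python3 -m creep '[{"claw":0.5,"linear":[0,0,0],"rot":[0,0,0]},{"claw":0,"linear":[0,0,0],"rot":[0,0,0]},{"claw":-0.5,"linear":[0,0,0],"rot":[0,0,0]},{"claw":-1,"linear":[0,0,0],"rot":[0,0,0]},{"claw":-1,"linear":[0,0,0],"rot":[0,0,0]},{"claw":-1,"linear":[0,0,0],"rot":[0,0,0]},{"claw":-1,"linear":[0,0,0],"rot":[0,0,0]},{"claw":-1,"linear":[0,0,0],"rot":[0,0,0]}]'
python3 -m creep '[{"claw":-1,"linear":[0,0,-10],"rot":[0,0,0]},{"claw":-1,"linear":[0,0,-30],"rot":[0,0,0]},{"claw":-1,"linear":[0,0,-70],"rot":[0,0,0]},{"claw":-1,"linear":[0,0,-120],"rot":[0,0,0]},{"claw":-1,"linear":[0,0,-160],"rot":[0,0,0]},{"claw":-1,"linear":[0,0,-160],"rot":[0,0,0]},{"claw":-1,"linear":[0,0,-160],"rot":[0,0,0]}]'
cat > chk.py <<'E'
from h import *
for n in('wrist','top'):
    im,d,p,Rc,c=grab(n); X=cloud(d,p,Rc,c); H=X[...,2]; g=im.astype(int); sat=g.max(2)-g.min(2)
    k=((H>.032)&(H<.047)&(sat<45)&(X[...,0]>.36)&(X[...,0]<.6)&(abs(X[...,1]+.30)<.06)).astype(np.uint8)
    nn,l,st,_=cv2.connectedComponentsWithStats(k)
    for i in range(1,nn):
        if st[i,4]>150: 
            vs,us=np.nonzero(l==i); print(n,'bar',st[i,4],cv2.minAreaRect((at_z(p,np.c_[us,vs],Rc,c,.04)[:,:2]*1000).astype(np.float32)),np.median(H[l==i]))
    f=np.load('frame.npz'); Q=(X[...,:2]-f['C'])@np.c_[f['x'],f['y']]*1000
    k=((H>.0565)&(H<.067)&(g.max(2)<130)&(abs(Q[...,0]+15)<25)&(Q[...,1]<10)&(Q[...,1]>-230)).astype(np.uint8)
    if k.sum()>50: q=Q[k>0]; print(n,'row',k.sum(),np.percentile(q,[1,99],axis=0).round(1).tolist(),cv2.minAreaRect(q.astype(np.float32)))
    if n=='top':
        z=np.load('top0.npz'); D=cv2.absdiff(im,z['im']).max(2); D=cv2.morphologyEx((D>60).astype(np.uint8),cv2.MORPH_OPEN,np.ones((2,2)))
        nn,_,st,ce=cv2.connectedComponentsWithStats(D); print([(ce[i].round().tolist(),int(st[i,4])) for i in range(1,nn) if st[i,4]>8])
E
python3 chk.py
```

```text
clock: 33.38
eef_pos: [0.4813, -0.3013, 0.017]
tcp_rot: [[-0.991, 0.135, 0.0], [0.135, 0.991, -0.0], [-0.0, -0.0, -1.0]]
wrist_force: [0.2, -0.4, 0.4]
finger_gap: 0.995
clock: 34.25
eef_pos: [0.481, -0.301, 0.177]
tcp_rot: [[-0.991, 0.135, 0.0], [0.135, 0.991, -0.0], [-0.0, -0.0, -1.0]]
wrist_force: [-1.0, -0.1, -0.7]
finger_gap: 1.002
wrist bar 1865 ((480.3597412109375, -301.5453186035156), (9.80203628540039, 197.8682861328125), 82.28506469726562) 0.03962087395075237
top bar 183 ((432.21954345703125, -292.7975769042969), (12.256486892700195, 101.73475646972656), 82.43348693847656) 0.040744305053860286
top row 407 [[-26.3, -119.8], [-3.7, -4.5]] ((-15.125248908996582, -61.60427474975586), (23.882125854492188, 118.54495239257812), 0.2709227204322815)
[([277.0, 134.0], 593), ([330.0, 146.0], 131), ([290.0, 149.0], 138), ([310.0, 149.0], 133), ([496.0, 290.0], 31073), ([458.0, 170.0], 18), ([446.0, 174.0], 12), ([567.0, 198.0], 332), ([582.0, 189.0], 9), ([582.0, 195.0], 11), ([432.0, 213.0], 338), ([581.0, 207.0], 19), ([210.0, 312.0], 9312), ([23.0, 326.0], 1149), ([357.0, 356.0], 180), ([301.0, 388.0], 41)]
```

```bash
python3 -c "
from plant import order; print(order.hand_in())"
```

```text
the job is handed in; nothing more can be done
None
```

I set up the batch as asked and handed it in at about 34 s of the 72 s allowed; no verdict was reported.

- **At the rail:** I gripped the silver straightedge at its middle and pushed all four blanks together onto the back rail. I pressed in steps up to 10.0 N at the wrist.
- **At the stop:** With the bar turned square to the rail, I pushed the row along to the end stop. I pressed in steps up to 9.8 N at the wrist. No reading passed about 10 N.
- **Laying down:** I stood the bar back on its edge at its old place on the bench, then opened the gripper and lifted clear.

**Last checks:**
- **Row:** the wrist camera showed one closed row 122.7 x 25.4 mm, turned 0.14°, about 1 mm or less from both the rail and the stop. The top camera agreed within its coarser resolution, about 3 mm.
- **Straightedge:** it stands on the bench with its top at 39.6 mm, so its centre is near 20 mm, at about (0.480, −0.302).
- **Surroundings:** comparing top pictures before and after showed no change at the V-block or the brush. The arm, its shadow and its reflections hid parts of the rest of that comparison.

**Not confirmed:**
- **Rail and stop forces:** the force at the rail and at the stop was not measured directly. About 3–4 N of drag was in the wrist readings, so the actual press there was probably about 6–7 N.
- **Blank 4:** it was hidden behind the gripper during the rail press. I saw it seated only afterwards, in the closed row.

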